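# Screw down the upper dish of a pastry stand

### The job

The upper dish of the two-tier pastry stand is only resting on its column: pick up the brass wing nut from the counter and fasten the dish with it. Set the nut level on the threaded spindle and, so that it does not cross-thread, keep it lightly on the thread and turn it backward (counter-clockwise from above) until it has ridden up and you feel the thread start drop; then run it forward (clockwise) all the way down until it is snug on the dish, without forcing it or overtightening on the ceramic, and let go. Leave the plates and the tongs where they are.

Things in the scene. Friction and masses are not known exactly. Their poses are not given: they have to be found in the camera images.
- nut: Brass wing nut, closed on top, 61 mm tall, 0.16 kg, standing open end down. Hub 46 mm across (50 over ribs), 37 mm high, with a grip bar on top. Origin: centre of the underside; z up its axis, x along the bar. Bore 34.8 mm across, 32 mm deep; inside, 6 mm above the underside, three short thread lugs, 29.6 mm across between tips: three-start right-hand thread. Snug takes 0.25 to 0.5 N m.
- nut_bar (a point): Middle of the nut's upright grip bar: 68 mm long (along the nut's x), 10 mm thick (y; 13 mm at its rounded ends), 24 mm high, its centre 49 mm above the nut's underside. Pinch it from above across its thickness; the hub is wider than the bar, so fingertips must stay more than 37 mm above the nut's underside. The bar looks the same turned by half a turn.
- spindle_top (a point): Centre of the flat top end of the fixed upright brass spindle on the stand, 160.5 mm above the counter; the nut goes over it. Its nose is 27.6 mm across with a 2 mm chamfer; below lie three rounded thread ridges, 32.8 mm across. Lead 19.5 mm a turn (3.1 mm per rad); play in the thread about 1 mm up and down and 1 mm sideways.
- thread_ends (a point): On the spindle's axis at the height of the blunt upper ends of its three ridges (centre line, 155.6 mm above the counter). Where they lie round the axis changes each time and is NOT given by this reading. Ends come every third of a turn. Turned backward on the ridges the nut climbs until its underside is 151 to 152 mm above the counter, then drops about 6 mm to 146 mm.
- stand: Two-tier pastry stand, heavy, fixed. Origin: centre of the underside of its lower dish (210 mm across, with cakes up to 60 mm high); z up along the column. The brass column ends 130 mm up in a shoulder 62 mm across, on which the upper dish rests; the spindle rises from it. Pressing the nut on the spindle with more than 50 N spoils the thread; 3 to 6 N is enough to keep it on.
- dish: Upper dish, glazed ceramic, 170 mm across, 6 mm thick, rim 14 mm high, 0.55 kg, loose, lying on the column's shoulder with the spindle through its 37 mm hole. Origin: centre of its underside, 130 mm above the counter; its flat top, where the nut comes to sit, is at 136 mm. It breaks if the nut presses it with more than about 50 N.
- eclair_plate: Bystander: dark plate 150 mm across with two eclairs, 40 mm high. Origin: centre of its underside.
- cake_plate: Bystander: dark plate 120 mm across with two small tall cakes, 60 mm high. Origin: centre of its underside.
- tongs: Bystander: steel pastry tongs lying flat, 200 mm long, 16 mm high. Origin: underside near the middle; x runs from the hinge to the tips.
Mind the look-alikes: they are no part of the job. Of the things like the dish, leave any that is brown; of the rest the smaller one is meant.

How it is judged:
On the way, in this order (a step that is already met when the one before it is completed fails the run):
1. the nut, level on the spindle, rests on the top of the thread ends, ridden up by turning it backward (underside 151 to 153.2 mm above the counter) (horizontal distance between nut and spindle_top below 0.003 m and angle between nut's own z axis and vertical below 0.09 rad and z of nut in the frame of stand between 0.151 and 0.1532 m and contact force between nut and stand above 0.8 N and linear speed of nut below 0.008 m/s), for 0.06 s.
2. the thread starts have dropped past one another (underside of the nut below 147 mm, still level and touching the thread) (horizontal distance between nut and spindle_top below 0.003 m and angle between nut's own z axis and vertical below 0.09 rad and z of nut in the frame of stand below 0.147 m and contact force between nut and stand above 0.3 N), for 0.02 s.
3. the nut is run down and snug: within 0.8 mm of the dish's top and pressing on the dish with more than 8 N (horizontal distance between nut and spindle_top below 0.003 m and angle between nut's own z axis and vertical below 0.05 rad and z of nut in the frame of stand below 0.1368 m and contact force between nut and dish above 8 N), for 0.1 s.
At the end, for the whole second after the job is handed in: The nut stands level (within 3 degrees) on the spindle's axis (within 3 mm) with its underside on the dish (within 0.8 mm) and still pressing on it (more than 4 N), at rest; the dish lies flat on its shoulder, and plates and tongs are where they were (within 20 mm) (horizontal distance between nut and spindle_top below 0.003 m and angle between nut's own z axis and vertical below 0.05 rad and z of nut in the frame of stand between 0.135 and 0.1368 m and linear speed of nut below 0.01 m/s and contact force between nut and dish above 4 N and angular speed of nut below 0.1 rad/s and z of dish in the frame of stand between 0.1285 and 0.1312 m and angle between dish's own z axis and vertical below 0.03 rad); the robot touches nothing.
It fails at once if the nut is forced on the spindle (more than 50 N) (contact force between nut and stand above 50 N).
It fails at once if the nut presses on the ceramic dish with more than 50 N (contact force between nut and dish above 50 N).
It fails at once if the dish is knocked off its shoulder (moved more than 10 mm) (distance of dish from where it was at the start of the episode above 0.01 m).
It fails at once if a plate or the tongs are moved more than 20 mm (distance of any of eclair_plate, cake_plate, tongs from where it was at the start of the episode above 0.02 m).
It also fails if it takes over 72 s, if anything falls off the work surface, if the arm or the gripper's body presses on something with over 40 N, if the wrist force passes 120 N, or if a joint passes its speed limit or range.

### The arm

A 6-joint arm with a two-finger parallel gripper is mounted at the origin on the work surface. World frame = base frame: x ahead of the robot, y to its left, z up, the work surface at z = 0. Lengths are in m, angles in rad, forces in N, time in s.
With the tool pointing down it reaches from about 0.35 to 0.775 m from the base axis. Payload 5.5 kg.
Tool frame: the origin (TCP) lies at the very end of the fingers, on their centre line; the grasp point (between the pads) lies 19 mm behind it; z points along the fingers, y is the line along which they close (so a half turn about z gives the same grasp; the last joint's range is limited). The gripper opens to 85 mm and grips with 20 to 120 N. Pads are 22 mm wide; open, the fingers measure 114 mm over their backs; the gripper's body (76 mm by 85 mm) begins 54 mm behind the grasp point. The pads swing forward as they close: fully open they stand 13 mm farther back than shut.
Start: joints at [-1.263, 0.313, 0.046, 1.304, 0, 1.431], TCP at [0.249, -0.518, 0.198] pointing down, gripper open.
Joint ranges: [-2.76, 2.76], [-0.86, 1.69], [-1.03, 1.26], [-2.2, 2.34], [-1.47, 1.5], [-3.14, 3.14]. Speed limits (rad/s): [2.57, 2.57, 3.14, 3.14, 3.14, 3.14].

### API

Orientations are given as a unit quaternion [w, x, y, z].
In Python, from workcell import env, viewer, nets gives the robot as it stands. The module is installed in compiled form; this text tells all that it offers.
- The arm moves only by the shell command python3 -m creep FILE [OPENING] [FORCE], which reads ROWS from the file FILE. ROWS is a JSON object whose key "ticks" holds a list of rows, 1 to 8 of them, each of 6 numbers: dx, dy, dz in normalised numbers (1 is 100 cm), then a rotation vector rx, ry, rz in normalised numbers (1 is 2 rad); each row is the pose to reach, as a shift and turn from the pose commanded when the command began, along the tool's axes at that moment; what a row does not reach only later rows make up. A row lasts 1/8 s, in which the tool goes at most 0.0625 m and 0.188 rad, less where a joint would pass 70% of its speed; a pose out of reach is approached as far as the arm can. OPENING is the finger opening in m, set as the command begins (- or left out keeps the last). The fingers move at their own pace and stop on an object; FORCE is the grip in N (left out, the last holds). Time passes only in rows, so rows that do not move let the fingers close. It prints the time, the measured TCP pose, the force, the opening and the grip force at its end. A shift or turn number past 1, either way, is cut back to 1. Input that does not fit is refused with a message, and nothing moves.
- env.get_state(): the state, without advancing time (a new reading comes with each control period).
- viewer.read_camera(name): name is "scene" or "top" or "wrist"; returns a dict with "image" (480x640x3 uint8, red, green, blue), "K" (3x3 intrinsics, pixels), "R" (3x3) and "t" (3): a world point X has camera coordinates R X + t. Camera axes: x right, y down, z forward; pixel columns grow to the right and rows downward; lengths in m; the calibration is good to about 2 mm. A picture is of the moment at which its call begins. There is no depth.
- env.hand_in(): hands the job in; it is judged then, once.
Trained networks look in a picture, given as the dict that the camera call returned (one of the last four; its "shot" number tells which), for a name from the list of things; names that differ only in an ending like _2 or _b are one class to them, and where a whole thing is asked for, a point or a joint stands for the part that bears it (a point fixed in the world has none). Each returns a list of dicts, best first, with "confidence" (0 to 1); they miss things now and then, are a little off and sometimes report something else, mostly with a low value. They report only what shows in the picture. A call takes as long as a camera call. They do not tell look-alikes from the thing itself.
- nets.outline_of(label, picture): "region" (480x640 bool, what is visible of it) and "box" ([left, top, right, bottom] in pixels, round what is visible of it).
The state is a dict: "clock": time; "joint_pos": joint angles; "qvel": joint speeds; "tau": joint torques, N m; "tcp_pos": TCP position; "orientation": TCP orientation; "wrist_force": force on the tool from outside, world axes, zero at the start; "ft_torque": the same for the moment, N m; "finger_gap": finger opening in m; "grip_force": force on a finger pad.
Only numpy, scipy, OpenCV 4.12 (cv2) and the standard library are available. Lean on these libraries where they do the work, as an engineer would, in place of code of your own. Each camera call takes 0.05 s, during which the arm holds its last target. There are 200 camera calls.

## Working session

There is one attempt and no reset: what is moved stays moved. The work goes in short steps, Python scripts to look and compute and a shell command to move; the robot and the scene stay as the last step left them, time stands still between calls to the robot, and variables do not carry over. Pictures are saved under pics/ and viewed, at most 10 in all, crops included, and the job is handed in when it is done.

```bash
mkdir -p pics; cat > h.py <<'E'
from workcell import env, viewer, nets
import numpy as np, cv2
def pix(c,X): 
    p=c["K"]@(c["R"]@np.array(X)+c["t"]); return p[:2]/p[2]
def ray(c,u,v,z):
    d=c["R"].T@np.linalg.inv(c["K"])@np.array([u,v,1.]); o=-c["R"].T@c["t"]
    return o+d*(z-o[2])/d[2]
def save(c,n,crop=None,s=1):
    im=c["image"][:,:,::-1]
    if crop: im=im[crop[1]:crop[3],crop[0]:crop[2]]
    cv2.imwrite("pics/"+n+".png",cv2.resize(im,None,fx=s,fy=s))
E
python3 - <<'E'
from h import *
s=env.get_state(); print({k:np.round(v,3) for k,v in s.items()})
for n in ["scene","top"]:
    c=viewer.read_camera(n); save(c,n); print(n,np.round(-c["R"].T@c["t"],3),c["K"][0,0])
    for l in ["nut","nut_bar","spindle_top","stand","dish"]:
        for d in nets.outline_of(l,c):
            m=d["region"]; ys,xs=np.nonzero(m); print(l,round(d["confidence"],2),np.round(d["box"]),xs.mean().round(1),ys.mean().round(1),m.sum(), c["image"][m].mean(0).round())
E
```

```text
{'clock': np.float64(0.0), 'joint_pos': array([-1.263,  0.314,  0.045,  1.304, -0.   ,  1.431]), 'qvel': array([ 0.001, -0.001,  0.001, -0.   ,  0.   ,  0.   ]), 'tau': array([-0.0000e+00, -4.8063e+01,  2.9853e+01,  1.9000e-02, -0.0000e+00,
       -0.0000e+00]), 'tcp_pos': array([ 0.249, -0.518,  0.197]), 'orientation': array([-0.001,  0.975,  0.222, -0.   ]), 'wrist_force': array([-0.006,  0.38 ,  0.27 ]), 'ft_torque': array([ 0.004, -0.035, -0.037]), 'grip_force': np.float64(0.0), 'finger_gap': np.float64(0.085)}
scene [1.048 0.749 0.829] 466.58968907230064
nut 0.71 [264. 232. 287. 256.] 276.5 244.3 429 [97. 72. 30.]
nut 0.33 [226. 299. 289. 346.] 257.0 322.0 2522 [55. 35. 22.]
nut_bar 0.82 [266. 231. 288. 258.] 276.1 244.7 431 [97. 72. 31.]
spindle_top 0.78 [303. 267. 391. 352.] 346.2 320.7 4210 [96. 82. 63.]
stand 0.61 [302. 265. 393. 350.] 346.3 320.4 4189 [96. 82. 64.]
dish 0.97 [390. 247. 484. 311.] 436.2 278.2 4255 [129. 134. 117.]
dish 0.67 [468. 328. 555. 394.] 509.0 361.6 4276 [90. 50. 24.]
dish 0.58 [309. 252. 388. 303.] 347.1 276.7 3112 [131. 136. 119.]
top [ 0.446 -0.003  1.635] 608.3946294530645
nut 0.81 [352. 217. 371. 241.] 363.1 226.5 286 [101.  84.  49.]
nut 0.47 [457. 191. 499. 238.] 478.1 212.1 1573 [52. 40. 39.]
nut_bar 0.72 [354. 211. 375. 241.] 362.9 226.1 315 [101.  85.  51.]
nut_bar 0.66 [456. 189. 500. 238.] 477.8 212.2 1624 [53. 42. 40.]
spindle_top 0.72 [214. 189. 287. 267.] 259.9 236.3 1360 [103. 101.  85.]
spindle_top 0.22 [264. 132. 318. 193.] 289.6 162.3 2434 [46. 37. 31.]
stand 0.62 [214. 188. 285. 265.] 261.6 236.8 1129 [103. 101.  84.]
dish 0.95 [194. 285. 279. 370.] 233.5 326.3 5578 [113. 118. 107.]
dish 0.82 [102. 269. 168. 331.] 133.3 300.3 3086 [79. 52. 36.]
dish 0.6 [208. 186. 277. 259.] 241.6 222.5 3688 [113. 118. 107.]
```

View pics/scene.png

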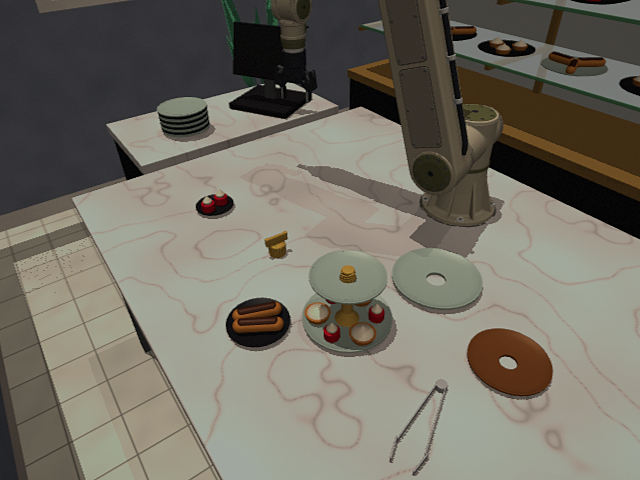

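View pics/top.png

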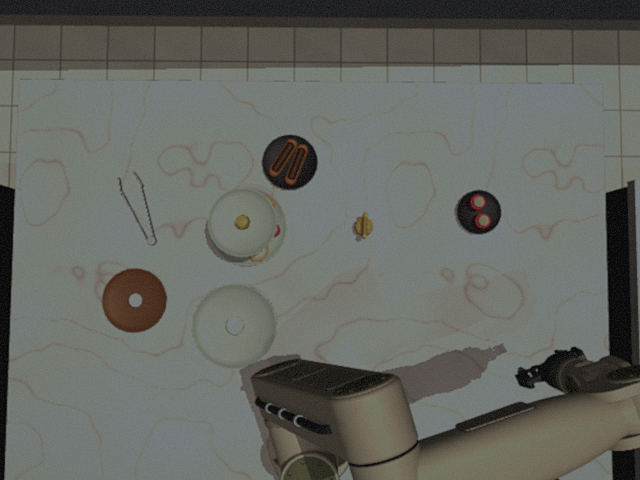

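The scene view shows the nut at (276,244), the stand with its spindle at (347,272), eclairs at (258,322), cakes at (214,204) and tongs at (420,425). The top view shows the nut at (363,226) with its bar roughly along world x, and the spindle at (242,222).

```bash
cat >> h.py <<'E'
def brass(c,box):
    l,t,r,b=box; im=c["image"][t:b,l:r].astype(int)
    m=(im[:,:,0]-im[:,:,2]>35)&(im[:,:,1]-im[:,:,2]>20)
    n,lab,st,ce=cv2.connectedComponentsWithStats(m.astype(np.uint8)); i=1+np.argmax(st[1:,4])
    return ce[i]+[l,t],st[i],np.argwhere(lab==i)[:,::-1]+[l,t]
def tri(obs):
    A=[];B=[]
    for c,p in obs:
        d=c["R"].T@np.linalg.inv(c["K"])@np.array([*p,1.]); d/=np.linalg.norm(d); o=-c["R"].T@c["t"]
        P=np.eye(3)-np.outer(d,d); A.append(P);B.append(P@o)
    return np.linalg.lstsq(np.vstack(A),np.hstack(B),rcond=None)[0]
E
python3 - <<'E'
from h import *
s=viewer.read_camera("scene"); t=viewer.read_camera("top")
for n,bs,bt,z in [("nut",(255,225,300,265),(345,205,385,248),.04),("spin",(335,260,360,288),(228,208,256,236),.150)]:
    ps,_,q=brass(s,bs); pt,st,qt=brass(t,bt)
    print(n,ps,pt,st,tri([(s,ps),(t,pt)]).round(4),ray(t,*pt,z).round(4),ray(s,*ps,z).round(4))
    w=np.array([ray(t,*p,z)[:2] for p in qt]); l,v=np.linalg.eigh(np.cov(w.T)); print(l,v[:,1])
save(t,"tz",(200,180,400,270),4)
E
```

```text
nut [276.7060241  244.41204819] [363.6121673  225.63878327] [ 10   8  18  25 263] [ 0.5756 -0.141   0.0267] [ 0.577  -0.1416  0.04  ] [ 0.5812 -0.1243  0.04  ]
[0.00012426 0.0002083 ] [-0.9962834   0.08613586]
spin [347.51464435 273.80334728] [241.99315068 221.89041096] [  7   8  15  13 146] [0.5742 0.1679 0.1433] [0.5752 0.1658 0.15  ] [0.5773 0.1748 0.15  ]
[6.65353021e-05 7.43712231e-05] [-0.05362713  0.99856103]
```

View pics/tz.png

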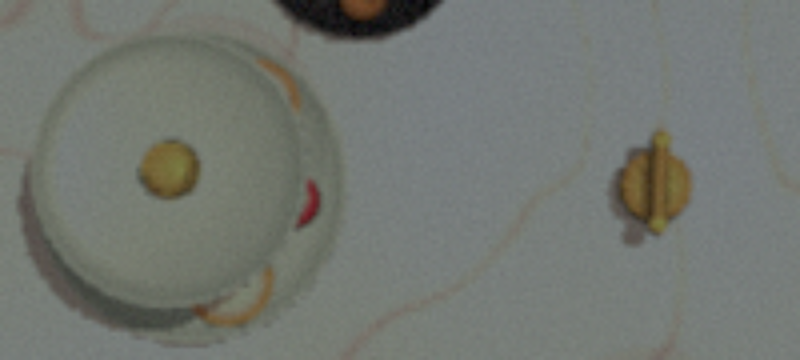

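The crop shows the spindle at (169,168), the nut hub at (655,187), and the bar ends at (661,135) and (657,228). That puts the bar at a yaw of about -0.04 rad. I'll grasp with the tool yaw near π, so the last joint sits mid-range.

```bash
cat >> h.py <<'E'
from scipy.spatial.transform import Rotation as Ro
def tool():
    s=env.get_state(); q=s["orientation"]; return s,np.array(s["tcp_pos"]),Ro.from_quat([q[1],q[2],q[3],q[0]])
def down(yaw): return Ro.from_euler("z",yaw)*Ro.from_euler("x",np.pi)
def go(x,y,z,yaw):
    s,p,R=tool(); print("shift",R.inv().apply(np.array([x,y,z])-p).round(4),"rot",(R.inv()*down(yaw)).as_rotvec().round(3))
    X=R.apply([1,0,0]);Z=R.apply([0,0,1]); print("at",p.round(4),"yaw",np.arctan2(X[1],X[0]).round(3),"tilt",Z[:2].round(3),"F",s["wrist_force"].round(2),"T",s["ft_torque"].round(3),"gap",s["finger_gap"].round(4),"q",s["joint_pos"].round(2),"t",s["clock"].round(2))
E
python3 -c "
from h import *
go(.576,-.142,.20,3.10)"
```

```text
shift [ 0.4577 -0.1977 -0.0023] rot [ 0.     0.    -2.652]Traceback (most recent call last):
  File "<string>", line 3, in <module>
    go(.576,-.142,.20,3.10)
    ~~^^^^^^^^^^^^^^^^^^^^^
  File "h.py", line 29, in go
    X=R.apply([1,0,0]);Z=R.apply([0,0,1]); print("at",p.round(4),"yaw",np.arctan2(X[1],X[0]).round(3),"tilt",Z[:2].round(3),"F",s["wrist_force"].round(2),"T",s["ft_torque"].round(3),"gap",s["finger_gap"].round(4),"q",s["joint_pos"].round(2),"t",s["clock"].round(2))
                                                                                                                                                                                            ^^^^^^^^^^^^^^^^^^^^^
AttributeError: 'float' object has no attribute 'round'
```

The manual's scale: turns go in shares of 2 rad. Converting my numbers, -1.4 rad / 2 = -0.7.

```bash
sed -i 's/s\["finger_gap"\].round(4)/round(float(s["finger_gap"]),4)/; s/s\["clock"\].round(2)/round(float(s["clock"]),2)/' h.py
echo '{"ticks": [[0.05, -0.02, 0, 0, 0, -0.085], [0.1, -0.045, 0, 0, 0, -0.175], [0.16, -0.07, 0, 0, 0, -0.265], [0.22, -0.095, 0, 0, 0, -0.35], [0.28, -0.12, 0, 0, 0, -0.44], [0.34, -0.145, 0, 0, 0, -0.525], [0.4, -0.17, 0, 0, 0, -0.615], [0.4577, -0.1977, 0, 0, 0, -0.7]]}' > m.json && python3 -m creep m.json 0.085
python3 -c "
from h import *
go(.576,-.142,.20,3.10)"
```

```text
clock: 1.7
tcp_pos: [0.5685, -0.1513, 0.1979]
orientation: [0.0, 0.6, 0.8, 0.0]
wrist_force: [0.2, -0.8, 0.5]
finger_gap: 0.085
grip_force: 0.0
shift [ 0.0068  0.0098 -0.0021] rot [ 0.000e+00  1.000e-03 -1.247e+00]
at [ 0.5685 -0.1513  0.1979] yaw 1.853 tilt [ 0.001 -0.001] F [ 0.15 -0.81  0.55] T [-0.094 -0.029 -0.022] gap 0.085 q [-0.4   0.34  0.08  1.31 -0.    0.89] t 1.7
```

In the tool's units: -1.247 rad / 2 = -0.6235.

```bash

echo '{"ticks": [[0.003, 0.004, 0, 0, 0, -0.09], [0.003, 0.004, 0, 0, 0, -0.18], [0.003, 0.004, 0, 0, 0, -0.27], [0.003, 0.004, 0, 0, 0, -0.36], [0.003, 0.004, 0, 0, 0, -0.45], [0.003, 0.004, 0, 0, 0, -0.535], [0.003, 0.004, 0, 0, 0, -0.6235], [0.003, 0.004, 0, 0, 0, -0.6235]]}' > m.json && python3 -m creep m.json
python3 - <<'E'
from h import *
go(.576,-.142,.12,3.10)
c=viewer.read_camera("wrist"); save(c,"w1"); print((-c["R"].T@c["t"]).round(3),pix(c,[.576,-.142,.061]),pix(c,[.576,-.142,.0]))
for l in ["nut","nut_bar"]:
    for d in nets.outline_of(l,c): print(l,d["confidence"],d["box"])
E
```

```text
clock: 2.7
tcp_pos: [0.5702, -0.1488, 0.1977]
orientation: [0.0, 0.024, 1.0, -0.0]
wrist_force: [-0.3, 0.2, 0.3]
finger_gap: 0.0851
grip_force: 0.0
shift [-0.0055  0.0071  0.0777] rot [-0.     0.    -0.007]
at [ 0.5702 -0.1488  0.1977] yaw 3.093 tilt [ 0. -0.] F [-0.3   0.19  0.35] T [0.059 0.003 0.015] gap 0.0851 q [-0.39  0.34  0.09  1.31 -0.   -0.34] t 2.7
[ 0.485 -0.145  0.375] [332.22950298 214.11944416] [330.91211985 197.02706117]
nut 0.74 [308.7, 167.9, 362.4, 247.6]
nut 0.15 [462.2, 283.8, 592.5, 396.2]
nut_bar 0.76 [306.1, 165.5, 365.3, 250.7]
```

View pics/w1.png

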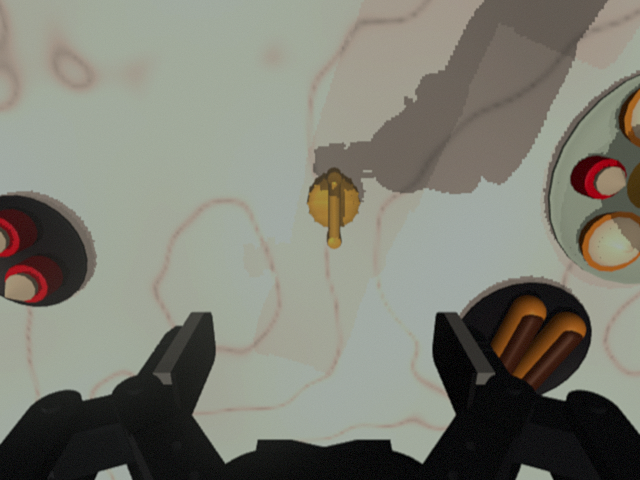

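The wrist view shows the nut with its bar ends at (335,175) and (334,243); the gripper is clear of the plates.

```bash
python3 - <<'E'
from h import *
c=viewer.read_camera("wrist")
ce,st,q=brass(c,(300,155,375,260)); print(ce,st)
q0=q[q[:,1]<q[:,1].min()+3].mean(0); q1=q[q[:,1]>q[:,1].max()-8].mean(0); print(q0,q1)
a=ray(c,*q0,.055);b=ray(c,*q1,.058);print(a,b,(a+b)/2)
xs=q[:,0]; row=[q[q[:,1]==v][:,0] for v in range(195,212)]; u=np.mean([r.min()+r.max() for r in row])/2; print("hub mid",u, ray(c,u,203,.033))
# grey-level profile across the bar
h=cv2.cvtColor(c["image"],cv2.COLOR_RGB2GRAY)
for v in (200,215,238): print(h[v,300:370:2])
E
```

```text
[333.3425     205.08458333] [   7   16   54   78 2400]
[334.2 172.5] [333.74468085 244.0212766 ]
[ 0.54207864 -0.13885735  0.055     ] [ 0.6039966  -0.14176985  0.058     ] [ 0.57303762 -0.1403136   0.0565    ]
hub mid 333.2352941176471 [ 0.57365766 -0.14039953  0.033     ]
[164 161 161 155  83 116 124 131 131 133 133 132 132 135  90 105 116 122
 108  99  71  83  91 124 124 123 119 117 111  99  94 123 154 158 159]
[164 161 165 161 164 153 119 114 121 125 126 128 127 130  90 105 117 121
 112  96  76  82  90 123 123 118 112 114 154 160 160 160 159 158 160]
[164 164 163 162 164 163 164 162 163 162 163 164 163 131  70 129 141 128
 130 104  76 157 164 164 162 162 161 162 162 160 160 160 159 161 161]
```

```bash

echo '{"ticks": [[-0.004, 0.008, 0.04, 0, 0, 0], [-0.004, 0.008, 0.08, 0, 0, 0], [-0.004, 0.008, 0.11, 0, 0, 0], [-0.004, 0.008, 0.13, 0, 0, 0], [-0.004, 0.008, 0.145, 0, 0, 0], [-0.004, 0.008, 0.151, 0, 0, 0], [-0.004, 0.008, 0.151, 0, 0, 0]]}' > m.json && python3 -m creep m.json
python3 -c "
from h import *
go(.5745,-.1405,.041,3.095)"
```

```text
clock: 3.78
tcp_pos: [0.5746, -0.1411, 0.0468]
orientation: [0.0, 0.024, 1.0, -0.0]
wrist_force: [0.4, -0.4, 1.3]
finger_gap: 0.0849
grip_force: 0.0
shift [0.0001 0.0006 0.0058] rot [-0.     0.    -0.001]
at [ 0.5746 -0.1411  0.0468] yaw 3.094 tilt [ 0. -0.] F [ 0.37 -0.44  1.27] T [ 0.042 -0.031 -0.055] gap 0.0849 q [-0.38  0.43 -0.17  0.98 -0.   -0.33] t 3.77
```

```bash

echo '{"ticks": [[0, 0.0006, 0.0058, 0, 0, 0], [0, 0.0006, 0.0058, 0, 0, 0]]}' > m.json && python3 -m creep m.json
echo '{"ticks": [[0, 0, 0, 0, 0, 0], [0, 0, 0, 0, 0, 0], [0, 0, 0, 0, 0, 0], [0, 0, 0, 0, 0, 0], [0, 0, 0, 0, 0, 0]]}' > m.json && python3 -m creep m.json 0 60
python3 -c "
from h import *
go(.5745,-.1405,.041,3.095)"
```

```text
clock: 4.03
tcp_pos: [0.5746, -0.1404, 0.041]
orientation: [0.0, 0.023, 1.0, -0.0]
wrist_force: [0.3, -0.2, 0.4]
finger_gap: 0.085
grip_force: 0.0
clock: 4.65
tcp_pos: [0.5745, -0.1405, 0.0409]
orientation: [0.0, 0.023, 1.0, -0.0]
wrist_force: [0.5, -0.8, -0.0]
finger_gap: 0.0002
grip_force: 0.0
shift [ 0.     -0.     -0.0001] rot [-0.  0. -0.]
at [ 0.5745 -0.1405  0.0409] yaw 3.095 tilt [ 0. -0.] F [ 0.48 -0.77 -0.03] T [-0.034  0.033 -0.019] gap 0.0002 q [-0.38  0.43 -0.17  0.96 -0.   -0.33] t 4.65
```

```bash
python3 - <<'E'
from h import *
c=viewer.read_camera("wrist"); s=viewer.read_camera("scene")
im=np.hstack([c["image"][100:480,120:520],cv2.resize(s["image"][190:285,230:330],(400,380))]); cv2.imwrite("pics/m.png",im[:,:,::-1])
E
```

```text
(no output)
```

View pics/m.png

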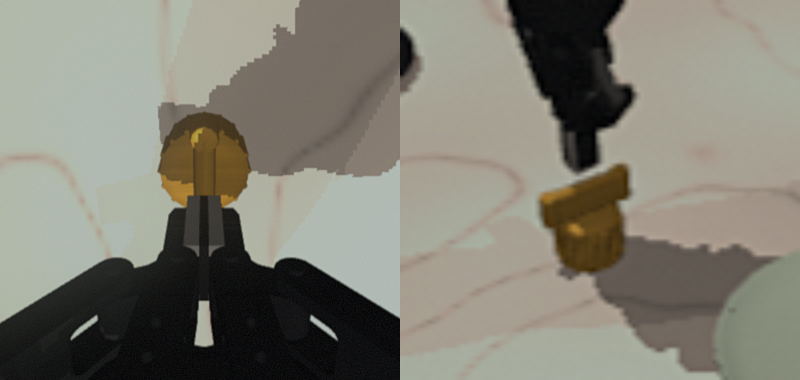

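```bash
python3 - <<'E'
from h import *
c=viewer.read_camera("wrist"); s=viewer.read_camera("scene")
for z in (.041,.061): print(z,pix(c,[.5745,-.1405,z])-[120,100],(pix(s,[.5745,-.1405,z])-[230,190])*[4,4]+[400,0])
ce,st,q=brass(c,(270,200,380,320)); print(ce-[120,100],st); ce,st,q=brass(s,(255,225,300,265)); print(ce)
print((-c["R"].T@c["t"]).round(3),c["R"].round(3))
E
```

```text
0.041 [203.88520403 178.92965951] [582.65151904 200.91296109]
0.061 [203.93185136 198.09108437] [580.41785394 177.72743882]
[205.27448997 162.83915023] [   8   14   93   94 5931]
[276.68058968 244.59459459]
[ 0.49  -0.137  0.218] [[ 0.046  0.999  0.   ]
 [ 0.944 -0.043  0.327]
 [ 0.327 -0.015 -0.945]]
```

The pads shut on nothing. Both views put the real fingertips at about z = 0.065-0.07, above the bar top, while the reported TCP is 0.041. So the tips sit more than 20 mm behind the TCP. I'll open, lower 22 mm, close and check.

```bash

echo '{"ticks": [[0, 0, -0.01, 0, 0, 0], [0, 0, -0.01, 0, 0, 0], [0, 0, 0, 0, 0, 0], [0, 0, 0.01, 0, 0, 0], [0, 0, 0.017, 0, 0, 0], [0, 0, 0.022, 0, 0, 0], [0, 0, 0.022, 0, 0, 0]]}' > m.json && python3 -m creep m.json 0.085 60
echo '{"ticks": [[0, 0, 0, 0, 0, 0], [0, 0, 0, 0, 0, 0], [0, 0, 0, 0, 0, 0], [0, 0, 0, 0, 0, 0]]}' > m.json && python3 -m creep m.json 0 60
python3 - <<'E'
from h import *
go(.5745,-.1405,.041,3.095)
c=viewer.read_camera("wrist"); s=viewer.read_camera("scene")
im=np.hstack([c["image"][100:480,120:520],cv2.resize(s["image"][190:285,230:330],(400,380))]); cv2.imwrite("pics/m2.png",im[:,:,::-1])
E
```

```text
clock: 5.72
tcp_pos: [0.5741, -0.1403, 0.0182]
orientation: [-0.001, 0.023, 1.0, 0.0]
wrist_force: [-1.0, -0.5, 0.2]
finger_gap: 0.0852
grip_force: 0.0
clock: 6.22
tcp_pos: [0.5746, -0.1405, 0.0191]
orientation: [0.0, 0.023, 1.0, -0.0]
wrist_force: [1.1, -0.3, -0.4]
finger_gap: 0.0119
grip_force: 0.0
shift [ 0.0001 -0.     -0.0219] rot [-0.  0. -0.]
at [ 0.5746 -0.1405  0.0191] yaw 3.095 tilt [ 0. -0.] F [ 1.1  -0.3  -0.35] T [-0.001  0.011  0.004] gap 0.0119 q [-0.38  0.45 -0.2   0.91 -0.   -0.33] t 6.22
```

View pics/m2.png

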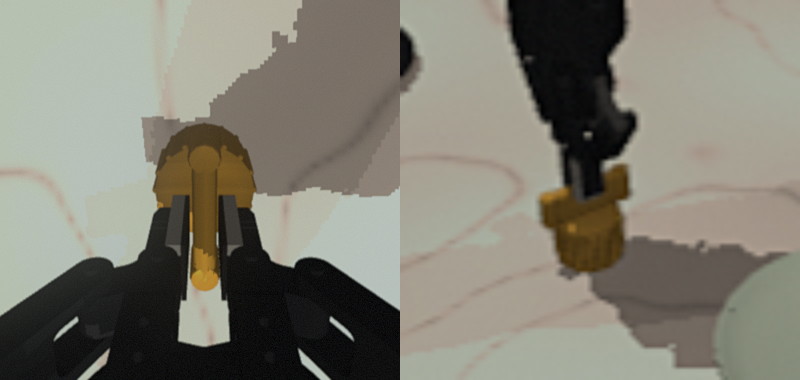

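The pads now straddle the bar, in the scene view tips are around (590,195), overlapping most of it. I'll finish closing and lift.

```bash

echo '{"ticks": [[0, 0, 0, 0, 0, 0], [0, 0, 0, 0, 0, 0], [0, 0, 0, 0, 0, 0]]}' > m.json && python3 -m creep m.json 0 60
echo '{"ticks": [[0, 0, -0.03, 0, 0, 0], [0, 0, -0.07, 0, 0, 0], [0, 0, -0.12, 0, 0, 0], [0, 0, -0.17, 0, 0, 0], [0, 0, -0.2, 0, 0, 0], [0, 0, -0.2, 0, 0, 0]]}' > m.json && python3 -m creep m.json
python3 - <<'E'
from h import *
go(.575,.167,.219,3.095)
c=viewer.read_camera("wrist"); s=viewer.read_camera("scene")
print(brass(c,(250,180,400,420))[:2]); 
ce,st,q=brass(s,(200,100,320,260)); print(ce,st)
E
```

```text
clock: 6.7
tcp_pos: [0.5748, -0.1404, 0.0192]
orientation: [0.0, 0.023, 1.0, -0.0]
wrist_force: [0.3, 1.7, 3.8]
finger_gap: 0.0078
grip_force: 61.0
clock: 7.45
tcp_pos: [0.5758, -0.1412, 0.221]
orientation: [0.002, 0.023, 1.0, -0.001]
wrist_force: [0.1, 0.1, -2.2]
finger_gap: 0.0078
grip_force: 60.4
shift [0.0152 0.3078 0.0014] rot [-0.002  0.004 -0.   ]
at [ 0.5758 -0.1412  0.221 ] yaw 3.095 tilt [ 0.004 -0.002] F [ 0.11  0.06 -2.22] T [ 0.008  0.037 -0.012] gap 0.0078 q [-0.38  0.34  0.14  1.37 -0.   -0.33] t 7.45
(array([324.19488133, 293.28281384]), array([  23,   48,  103,  163, 6994], dtype=int32))
[270.36157025 182.51859504] [ 57  66  25  31 484]
```

```bash

echo '{"ticks": [[0, 0.04, 0, 0, 0, 0], [0.003, 0.1, 0, 0, 0, 0], [0.006, 0.16, 0, 0, 0, 0], [0.009, 0.22, 0, 0, 0, 0], [0.012, 0.27, 0, 0, 0, 0], [0.015, 0.3, 0, 0, 0, 0], [0.015, 0.3078, 0, 0, 0, 0], [0.015, 0.3078, 0, 0, 0, 0]]}' > m.json && python3 -m creep m.json
python3 - <<'E'
from h import *
go(.575,.167,.221,3.095)
c=viewer.read_camera("wrist"); s=viewer.read_camera("scene")
print(pix(c,[.575,.167,.1605]),pix(s,[.575,.167,.1605]),pix(s,[.575,.167,.22]))
im=np.hstack([c["image"][100:480,120:520],cv2.resize(s["image"][205:300,295:395],(400,380))]); cv2.imwrite("pics/m3.png",im[:,:,::-1])
E
```

```text
clock: 8.55
tcp_pos: [0.5732, 0.1676, 0.2171]
orientation: [-0.001, 0.023, 1.0, -0.001]
wrist_force: [0.4, -0.4, -1.0]
finger_gap: 0.0076
grip_force: 60.3
shift [-0.0018 -0.0005 -0.0039] rot [-0.001 -0.003  0.   ]
at [0.5732 0.1676 0.2171] yaw 3.095 tilt [-0.003 -0.001] F [ 0.4  -0.39 -0.98] T [-0.02  -0.002  0.061] gap 0.0076 q [ 0.15  0.36  0.15  1.37 -0.    0.2 ] t 8.55
[323.20458984 243.38014632] [346.15722505 267.76111215] [346.6199031  246.20486922]
```

View pics/m3.png

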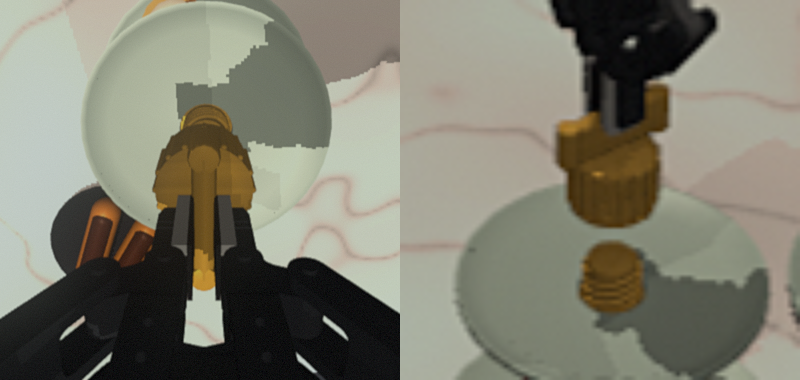

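The scene crop shows the nut hub (edges 567-660) right above the spindle (580-643), nearly aligned. In the wrist view the spindle is at about (208,115), behind the hub. I'll measure the offset numerically.

```bash
cat > al.py <<'E'
from h import *
def mid(c,rows,l,r):
    out=[]
    for v in rows:
        im=c["image"][v,l:r].astype(int); k=np.nonzero((im[:,0]-im[:,2]>28))[0]
        if len(k): out.append((l+k.min(),l+k.max()))
    return np.median(np.array(out),0)
E
python3 - <<'E'
from al import *
_,p,R=tool(); print(p.round(4),R.apply([0,0,1])[:2].round(4))
c=viewer.read_camera("wrist"); s=viewer.read_camera("scene"); p2=p
for nm,rs,l,r in [("w_sp",range(208,218),290,370),("w_hub",range(280,296),255,400)]: print(nm,mid(c,rs,l,r),mid(c,rs,l,r).mean())
for nm,rs,l,r in [("s_sp",range(268,280),320,375),("s_hub",range(248,257),325,375)]: print(nm,mid(s,rs,l,r),mid(s,rs,l,r).mean())
x0=np.array([.575,.167])
for cam,n in((c,"w"),(s,"s")):
    for z in (.15,.16,.21,.225):
        u=pix(cam,[*x0,z]); print(n,z,u.round(2),(pix(cam,[x0[0]+.001,x0[1],z])-u).round(3),(pix(cam,[x0[0],x0[1]+.001,z])-u).round(3))
for z in(200,203,206,209,212,215,218,222): print(z,mid(c,[z],290,370))
E
```

```text
[0.5737 0.1666 0.2179] [-0.0015 -0.0008]
w_sp [305.5 348.5] 327.0
w_hub [274.  373.5] 323.75
s_sp [341. 355.] 348.0
s_hub [337. 358.] 347.5
w 0.15 [324.65 236.61] [0.069 1.406] [ 1.491 -0.066]
w 0.16 [324.68 241.73] [0.071 1.452] [ 1.548 -0.068]
w 0.21 [324.89 274.5 ] [0.087 1.737] [ 1.908 -0.081]
w 0.225 [324.97 287.52] [0.094 1.845] [ 2.051 -0.086]
s 0.15 [346.08 271.4 ] [-0.365  0.188] [0.288 0.251]
s 0.16 [346.15 267.94] [-0.367  0.187] [0.29 0.25]
s 0.21 [346.54 249.94] [-0.378  0.185] [0.299 0.245]
s 0.225 [346.66 244.32] [-0.382  0.184] [0.302 0.244]
200 nan
203 [319. 335.]
206 [313. 342.]
209 [309. 345.]
212 [306. 348.]
215 [304. 350.]
218 [303. 351.]
222 [301. 352.]
  return _methods._mean(a, axis=axis, dtype=dtype,
  ret = ret.dtype.type(ret / rcount)
```

The wrist view gives a different spindle x. I'll back off a little in x so the spindle is fully in view, then check it with an overlay.

```bash

echo '{"ticks": [[-0.03, 0, 0, 0, 0, 0], [-0.05, 0, 0, 0, 0, 0], [-0.05, 0, 0, 0, 0, 0], [-0.05, 0, 0, 0, 0, 0]]}' > m.json && python3 -m creep m.json
python3 - <<'E'
from h import *
go(.575,.167,.221,3.095)
c=viewer.read_camera("wrist"); t=viewer.read_camera("top"); np.savez("w.npz",**c)
im=cv2.resize(c["image"][110:280,250:420][:,:,::-1],None,fx=3,fy=3,interpolation=cv2.INTER_NEAREST).copy()
a=np.linspace(0,2*np.pi,60)
for z,r,col in((.1605,.0118,(0,0,255)),(.155,.0164,(0,255,0)),(.136,.0165,(255,0,0))):
    P=np.array([pix(c,[.575+r*np.cos(k),.167+r*np.sin(k),z]) for k in a]); P=((P-[250,110]+.5)*3).astype(int); cv2.polylines(im,[P],True,col,1)
cv2.imwrite("pics/ov.png",im)
print(brass(c,(290,150,370,215))[:2])
tt=t["image"][190:255,215:270].astype(int); print(brass(t,(228,208,256,236))[:2])
E
```

```text
clock: 9.25
tcp_pos: [0.6234, 0.1647, 0.2187]
orientation: [-0.0, 0.024, 1.0, -0.0]
wrist_force: [-0.7, 0.1, -1.3]
finger_gap: 0.0077
grip_force: 60.3
shift [ 0.0484  0.     -0.0022] rot [-0.    -0.001 -0.001]
at [0.6234 0.1647 0.2187] yaw 3.094 tilt [-0.001 -0.   ] F [-0.74  0.1  -1.31] T [-0.001  0.008 -0.027] gap 0.0077 q [ 0.13  0.45  0.3   1.42 -0.    0.18] t 9.25
(array([326.26878436, 165.20586439]), array([   9,    0,   55,   37, 1637], dtype=int32))
(array([245.91666667, 220.85416667]), array([15,  8,  7, 11, 48], dtype=int32))
```

View pics/ov.png

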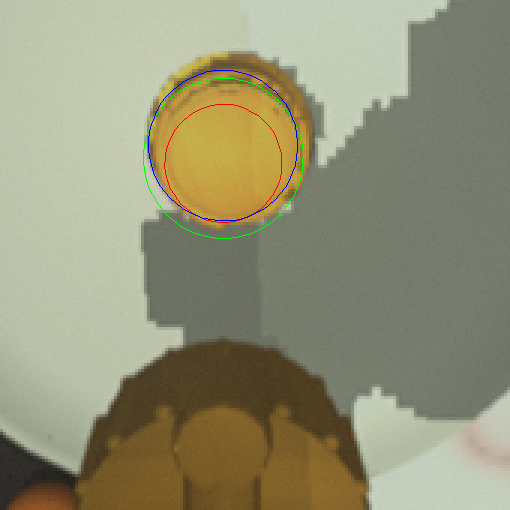

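The overlay shows the spindle's top face centred near crop (231,154), about 9 px above and 8 px right of the guess at (223,163). The nut underside's rear edge is at (224,340).

```bash
python3 - <<'E'
from h import *
c=dict(np.load("w.npz"))
sp=ray(c,250+231/3,110+154/3,.1605); print("spindle",sp)
e=ray(c,250+224/3,110+340/3,.1995); print("nut",e+[.0245,0,0], ray(c,250+224/3,110+450/3,.236))
print("outl",ray(c,250+231.5/3,110+52/3,.15)[0]+.0164, ray(c,250+231.5/3,110+225/3,.1585)[0]-.0138)
E
```

```text
spindle [0.57332297 0.1688946  0.1605    ]
nut [0.62466272 0.16614673 0.1995    ] [0.60586824 0.16578204 0.236     ]
outl 0.5706170422512061 0.5743846397224679
```

```bash

echo '{"ticks": [[0.03, 0, 0, 0, 0, 0], [0.051, 0, 0, 0, 0, 0], [0.051, 0, 0.01, 0, 0, 0], [0.051, 0, 0.025, 0, 0, 0], [0.051, 0, 0.033, 0, 0, 0], [0.051, 0, 0.033, 0, 0, 0]]}' > m.json && python3 -m creep m.json
python3 - <<'E'
from al import *
go(.5722,.1672,.181,3.095)
c=viewer.read_camera("wrist"); s=viewer.read_camera("scene"); np.savez("s.npz",**s)
print(mid(s,range(271,278),320,375),mid(s,range(258,265),325,375))
print((pix(s,[.5722,.1672,.15])-pix(s,[.5722,.1672,.18])).round(2))
for v in range(250,288,2): print(v,mid(s,[v],320,375))
E
```

```text
clock: 10.1
tcp_pos: [0.5725, 0.1676, 0.1842]
orientation: [-0.001, 0.024, 1.0, -0.0]
wrist_force: [-0.6, 0.4, -1.3]
finger_gap: 0.0078
grip_force: 60.3
shift [ 0.0003 -0.0004  0.0032] rot [-0.001 -0.003 -0.   ]
at [0.5725 0.1676 0.1842] yaw 3.095 tilt [-0.003 -0.   ] F [-0.56  0.4  -1.28] T [ 0.068 -0.009  0.02 ] gap 0.0078 q [ 0.15  0.36  0.08  1.29 -0.    0.2 ] t 10.1
[341. 355.] [337. 359.]
[-0.25 10.53]
250 [335. 359.]
252 [335. 358.]
254 [335. 358.]
256 [335. 359.]
258 [335. 359.]
260 [337. 359.]
262 [337. 358.]
264 [337. 358.]
266 [337. 358.]
268 [338. 357.]
270 [339. 356.]
272 [341. 355.]
274 [341. 355.]
276 [340. 355.]
278 [340. 355.]
280 [341. 354.]
282 [344. 351.]
284 nan
286 nan
  return _methods._mean(a, axis=axis, dtype=dtype,
  ret = ret.dtype.type(ret / rcount)
```

```bash

echo '{"ticks": [[0, 0, 0.004, 0, 0, 0], [0, 0, 0.008, 0, 0, 0], [0, 0, 0.01, 0, 0, 0], [0, 0, 0.01, 0, 0, 0]]}' > m.json && python3 -m creep m.json
echo '{"ticks": [[0, 0, 0.001, 0, 0, 0], [0, 0, 0.002, 0, 0, 0], [0, 0, 0.002, 0, 0, 0]]}' > m.json && python3 -m creep m.json
python3 -c "
from h import *
go(.5722,.1672,.1712,3.095)"
```

```text
clock: 10.7
tcp_pos: [0.5728, 0.1678, 0.1757]
orientation: [-0.0, 0.023, 1.0, -0.0]
wrist_force: [-0.5, -0.6, -0.0]
finger_gap: 0.0078
grip_force: 60.3
clock: 11.08
tcp_pos: [0.5729, 0.1678, 0.1739]
orientation: [0.0, 0.023, 1.0, -0.0]
wrist_force: [-0.4, -0.2, -0.9]
finger_gap: 0.0079
grip_force: 60.3
shift [ 0.0007 -0.0006  0.0027] rot [-0.  0. -0.]
at [0.5729 0.1678 0.1739] yaw 3.095 tilt [ 0. -0.] F [-0.44 -0.2  -0.9 ] T [0.085 0.014 0.02 ] gap 0.0079 q [ 0.15  0.36  0.06  1.27 -0.    0.2 ] t 11.07
```

```bash

echo '{"ticks": [[0.0005, -0.0003, 0.001, 0, 0, 0], [0.0005, -0.0003, 0.001, 0, 0, 0]]}' > m.json && python3 -m creep m.json
echo '{"ticks": [[0, 0, 0.001, 0, 0, 0], [0, 0, 0.001, 0, 0, 0]]}' > m.json && python3 -m creep m.json
echo '{"ticks": [[0, 0, 0.001, 0, 0, 0], [0, 0, 0.001, 0, 0, 0]]}' > m.json && python3 -m creep m.json
python3 -c "
from h import *
go(.5722,.1672,.1712,3.095)"
```

```text
clock: 11.32
tcp_pos: [0.5725, 0.1676, 0.1729]
orientation: [0.0, 0.023, 1.0, 0.0]
wrist_force: [1.1, -0.0, -0.9]
finger_gap: 0.0079
grip_force: 60.3
clock: 11.58
tcp_pos: [0.5727, 0.1676, 0.1719]
orientation: [0.0, 0.023, 1.0, 0.0]
wrist_force: [0.2, 0.6, -2.0]
finger_gap: 0.0079
grip_force: 60.3
clock: 11.82
tcp_pos: [0.5727, 0.1676, 0.1709]
orientation: [0.0, 0.023, 1.0, 0.0]
wrist_force: [2.3, 1.0, -1.0]
finger_gap: 0.0074
grip_force: 60.3
shift [ 0.0005 -0.0004 -0.0003] rot [ 0.     0.001 -0.   ]
at [0.5727 0.1676 0.1709] yaw 3.095 tilt [0.001 0.   ] F [ 2.25  1.03 -0.98] T [ 0.207 -0.366  0.012] gap 0.0074 q [ 0.15  0.36  0.05  1.26 -0.    0.2 ] t 11.82
```

```bash

echo '{"ticks": [[-0.001, 0.0004, 0, 0, 0, 0], [-0.001, 0.0004, 0, 0, 0, 0]]}' > m.json && python3 -m creep m.json
python3 -c "
from h import *
go(.5722,.1672,.1712,3.095)"
echo '{"ticks": [[0, 0, 0.001, 0, 0, 0], [0, 0, 0.001, 0, 0, 0]]}' > m.json && python3 -m creep m.json
python3 -c "
from h import *
go(.5722,.1672,.1712,3.095)"
```

```text
clock: 12.08
tcp_pos: [0.5732, 0.1678, 0.1707]
orientation: [-0.0, 0.023, 1.0, -0.0]
wrist_force: [0.3, 0.3, -1.5]
finger_gap: 0.0079
grip_force: 60.4
shift [ 0.001  -0.0007 -0.0005] rot [-0.    -0.001 -0.   ]
at [0.5732 0.1678 0.1707] yaw 3.095 tilt [-0.001 -0.   ] F [ 0.26  0.35 -1.46] T [ 0.145 -0.097 -0.028] gap 0.0079 q [ 0.15  0.37  0.05  1.26 -0.    0.2 ] t 12.07
clock: 12.32
tcp_pos: [0.5733, 0.168, 0.1697]
orientation: [-0.0, 0.023, 1.0, 0.0]
wrist_force: [0.2, 0.9, -2.6]
finger_gap: 0.0077
grip_force: 60.3
shift [ 0.0011 -0.0008 -0.0015] rot [ 0. -0. -0.]
at [0.5733 0.168  0.1697] yaw 3.095 tilt [-0.  0.] F [ 0.16  0.87 -2.65] T [ 0.324 -0.092  0.063] gap 0.0077 q [0.15 0.37 0.05 1.26 0.   0.2 ] t 12.32
```

```bash

echo '{"ticks": [[-0.0002, 0.0006, 0.0005, 0, 0, 0], [-0.0002, 0.0006, 0.001, 0, 0, 0]]}' > m.json && python3 -m creep m.json
python3 -c "
from h import *
go(.5722,.1672,.1712,3.095)"
echo '{"ticks": [[0, 0, 0.001, 0, 0, 0], [0, 0, 0.001, 0, 0, 0]]}' > m.json && python3 -m creep m.json
python3 -c "
from h import *
go(.5722,.1672,.1712,3.095)"
```

```text
clock: 12.58
tcp_pos: [0.5735, 0.1685, 0.1688]
orientation: [-0.0, 0.023, 1.0, -0.0]
wrist_force: [0.0, 0.6, -1.1]
finger_gap: 0.0078
grip_force: 60.3
shift [ 0.0013 -0.0013 -0.0024] rot [-0. -0. -0.]
at [0.5735 0.1685 0.1688] yaw 3.095 tilt [-0. -0.] F [ 0.05  0.56 -1.06] T [ 0.156 -0.032 -0.007] gap 0.0078 q [ 0.15  0.37  0.05  1.26 -0.    0.2 ] t 12.57
clock: 12.82
tcp_pos: [0.5735, 0.1683, 0.1677]
orientation: [-0.0, 0.023, 1.0, -0.0]
wrist_force: [0.0, -0.1, -1.6]
finger_gap: 0.008
grip_force: 60.3
shift [ 0.0013 -0.0012 -0.0035] rot [-0. -0. -0.]
at [0.5735 0.1683 0.1677] yaw 3.095 tilt [-0. -0.] F [ 0.01 -0.08 -1.59] T [0.058 0.002 0.011] gap 0.008 q [ 0.15  0.37  0.05  1.25 -0.    0.2 ] t 12.82
```

```bash

for i in 1 2; do echo '{"ticks": [[0, 0, 0.001, 0, 0, 0], [0, 0, 0.001, 0, 0, 0]]}' > m.json && python3 -m creep m.json | egrep "pos|wrist"; done
python3 -c "
from h import *
go(.5722,.1672,.1712,3.095)"
```

```text
tcp_pos: [0.5735, 0.1683, 0.1668]
wrist_force: [0.0, -0.5, -1.3]
tcp_pos: [0.5737, 0.1684, 0.1658]
wrist_force: [0.4, -0.5, -1.7]
shift [ 0.0014 -0.0013 -0.0054] rot [-0.  0. -0.]
at [0.5737 0.1684 0.1658] yaw 3.095 tilt [ 0. -0.] F [ 0.38 -0.48 -1.74] T [ 0.001  0.045 -0.018] gap 0.008 q [ 0.15  0.37  0.05  1.25 -0.    0.2 ] t 13.32
```

```bash

for i in 1 2 3; do echo '{"ticks": [[0, 0, 0.0006, 0, 0, 0], [0, 0, 0.0006, 0, 0, 0]]}' > m.json && python3 -m creep m.json | egrep "pos|wrist"; done
python3 -c "
from h import *
go(.5722,.1672,.1712,3.095)"
```

```text
tcp_pos: [0.5739, 0.1685, 0.1656]
wrist_force: [0.2, 1.0, 0.1]
tcp_pos: [0.5741, 0.1685, 0.1655]
wrist_force: [-0.7, -0.5, 5.1]
tcp_pos: [0.5742, 0.1685, 0.1654]
wrist_force: [-1.5, 0.1, 7.6]
shift [ 0.0019 -0.0014 -0.0058] rot [ 0.     0.002 -0.   ]
at [0.5742 0.1685 0.1654] yaw 3.095 tilt [0.002 0.   ] F [-1.52  0.14  7.56] T [-0.033  0.381 -0.005] gap 0.0077 q [ 0.15  0.37  0.04  1.25 -0.    0.2 ] t 14.07
```

The manual's scale: turns go in shares of 2 rad. Converting my numbers, -0.5 rad / 2 = -0.25.

```bash

echo '{"ticks": [[0.0003, 0, -0.0005, 0, 0, 0], [0.0003, 0, -0.0009, 0, 0, -0.06], [0.0003, 0, -0.0013, 0, 0, -0.125], [0.0003, 0, -0.0017, 0, 0, -0.19], [0.0003, 0, -0.0021, 0, 0, -0.25], [0.0003, 0, -0.0021, 0, 0, -0.25]]}' > m.json && python3 -m creep m.json
python3 -c "
from h import *
go(.5737,.1684,.1654,3.095)"
```

```text
clock: 14.82
tcp_pos: [0.574, 0.1687, 0.167]
orientation: [0.001, -0.225, 0.974, -0.0]
wrist_force: [0.2, 0.5, 5.1]
finger_gap: 0.008
grip_force: 61.2
shift [ 0.0004 -0.0001  0.0016] rot [-0.     0.002  0.501]
at [0.574  0.1687 0.167 ] yaw -2.687 tilt [0.002 0.   ] F [0.21 0.54 5.08] T [0.08  0.079 0.107] gap 0.008 q [ 0.15  0.37  0.05  1.25  0.   -0.3 ] t 14.82
```

In the tool's units: -0.65 rad / 2 = -0.325.

```bash

echo '{"ticks": [[0, 0, -0.0004, 0, 0, -0.065], [0, 0, -0.0008, 0, 0, -0.13], [0, 0, -0.0012, 0, 0, -0.195], [0, 0, -0.0016, 0, 0, -0.26], [0, 0, -0.002, 0, 0, -0.325], [0, 0, -0.002, 0, 0, -0.325]]}' > m.json && python3 -m creep m.json
python3 -c "
from h import *
go(.5737,.1684,.1654,3.095)"
```

```text
clock: 15.58
tcp_pos: [0.574, 0.1688, 0.169]
orientation: [0.001, -0.525, 0.851, -0.0]
wrist_force: [-0.3, 1.2, 6.1]
finger_gap: 0.0079
grip_force: 61.2
shift [0.0005 0.0001 0.0036] rot [-0.     0.002  1.151]
at [0.574  0.1688 0.169 ] yaw -2.037 tilt [0.002 0.001] F [-0.27  1.25  6.07] T [0.155 0.056 0.078] gap 0.0079 q [ 0.15  0.37  0.05  1.25  0.   -0.95] t 15.57
```

In the tool's units: -0.38 rad / 2 = -0.19.

```bash

echo '{"ticks": [[0, 0, -0.0003, 0, 0, -0.05], [0, 0, -0.0006, 0, 0, -0.1], [0, 0, -0.0009, 0, 0, -0.15], [0, 0, -0.0011, 0, 0, -0.19], [0, 0, -0.0011, 0, 0, -0.19]]}' > m.json && python3 -m creep m.json
python3 -c "
from h import *
go(.5737,.1684,.1654,3.095)"
echo '{"ticks": [[0, 0, -0.0002, 0, 0, -0.04], [0, 0, -0.0002, 0, 0, -0.04]]}' > m.json && python3 -m creep m.json
python3 -c "
from h import *
go(.5737,.1684,.1654,3.095)"
```

```text
clock: 16.2
tcp_pos: [0.574, 0.1688, 0.1701]
orientation: [0.001, -0.676, 0.737, -0.0]
wrist_force: [-0.1, 0.8, 5.0]
finger_gap: 0.008
grip_force: 61.1
shift [0.0005 0.0003 0.0047] rot [-1.000e-03  2.000e-03  1.531e+00]
at [0.574  0.1688 0.1701] yaw -1.657 tilt [0.002 0.001] F [-0.1   0.76  5.04] T [0.227 0.079 0.031] gap 0.008 q [ 0.15  0.37  0.05  1.26  0.   -1.33] t 16.2
clock: 16.45
tcp_pos: [0.574, 0.1689, 0.1703]
orientation: [0.001, -0.705, 0.709, -0.0]
wrist_force: [0.1, 0.4, 4.8]
finger_gap: 0.0079
grip_force: 61.1
shift [0.0005 0.0003 0.0049] rot [-1.000e-03  2.000e-03  1.611e+00]
at [0.574  0.1689 0.1703] yaw -1.578 tilt [0.002 0.001] F [0.07 0.41 4.85] T [0.244 0.028 0.048] gap 0.0079 q [ 0.15  0.37  0.05  1.26  0.   -1.41] t 16.45
```

In the tool's units: -0.07 rad / 2 = -0.035.

```bash

for i in 1 2 3; do echo '{"ticks": [[0, 0, -0.0002, 0, 0, -0.035], [0, 0, -0.0002, 0, 0, -0.035]]}' > m.json && python3 -m creep m.json | egrep "pos|wrist"; done
python3 -c "
from h import *
go(.5737,.1684,.1654,3.095)"
```

```text
tcp_pos: [0.574, 0.1688, 0.1704]
wrist_force: [-0.1, 1.1, 5.0]
tcp_pos: [0.5739, 0.1688, 0.1705]
wrist_force: [-0.1, 1.8, 4.9]
tcp_pos: [0.5739, 0.1687, 0.1705]
wrist_force: [-0.1, 1.6, 5.6]
shift [0.0003 0.0002 0.0051] rot [-1.000e-03  1.000e-03  1.818e+00]
at [0.5739 0.1687 0.1705] yaw -1.37 tilt [0.001 0.   ] F [-0.06  1.56  5.63] T [ 0.355 -0.002  0.047] gap 0.0081 q [ 0.15  0.37  0.05  1.26  0.   -1.62] t 17.2
```

In the tool's units: -0.06 rad / 2 = -0.03.

```bash

for i in 1 2 3 4; do echo '{"ticks": [[0, 0, 0, 0, 0, -0.03], [0, 0, 0, 0, 0, -0.03]]}' > m.json && python3 -m creep m.json | egrep "pos|wrist"; done
python3 -c "
from h import *
go(.5737,.1684,.1654,3.095)"
```

```text
tcp_pos: [0.5738, 0.1687, 0.1704]
wrist_force: [0.8, 1.9, 4.3]
tcp_pos: [0.5738, 0.1685, 0.1702]
wrist_force: [1.2, 0.8, 4.5]
tcp_pos: [0.5734, 0.1685, 0.1699]
wrist_force: [0.6, 1.8, 3.2]
tcp_pos: [0.573, 0.1684, 0.1693]
wrist_force: [0.6, 0.3, -0.6]
shift [ 0.0003 -0.0006  0.0039] rot [ 1.000e-03 -1.000e-03  2.057e+00]
at [0.573  0.1684 0.1693] yaw -1.131 tilt [-0.001 -0.   ] F [ 0.6   0.32 -0.6 ] T [ 0.459 -0.328  0.047] gap 0.0076 q [ 0.15  0.37  0.05  1.26 -0.   -1.86] t 18.2
```

In the tool's units: -0.12 rad / 2 = -0.06.

```bash

echo '{"ticks": [[0.0003, -0.0006, 0, 0, 0, -0.03], [0.0003, -0.0006, 0.001, 0, 0, -0.06], [0.0003, -0.0006, 0.002, 0, 0, -0.06], [0.0003, -0.0006, 0.002, 0, 0, -0.06]]}' > m.json && python3 -m creep m.json
python3 -c "
from h import *
go(.5739,.1686,.1654,3.095)"
```

```text
clock: 18.7
tcp_pos: [0.5733, 0.1682, 0.1673]
orientation: [0.001, 0.875, -0.484, -0.001]
wrist_force: [-0.0, -0.6, -2.0]
finger_gap: 0.0078
grip_force: 60.3
shift [-0.     -0.0007  0.0019] rot [ 2.000e-03 -2.000e-03  2.178e+00]
at [0.5733 0.1682 0.1673] yaw -1.011 tilt [-0.002 -0.001] F [-0.02 -0.58 -2.02] T [0.057 0.035 0.05 ] gap 0.0078 q [ 0.15  0.37  0.05  1.25 -0.   -1.98] t 18.7
```

```bash

echo '{"ticks": [[0, -0.0004, 0.001, 0, 0, 0], [0, -0.0004, 0.0015, 0, 0, 0], [0, -0.0004, 0.0015, 0, 0, 0]]}' > m.json && python3 -m creep m.json| egrep "pos|wrist"
for i in 1 2; do echo '{"ticks": [[0, 0, 0.0006, 0, 0, 0], [0, 0, 0.0006, 0, 0, 0]]}' > m.json && python3 -m creep m.json | egrep "pos|wrist"; done
python3 -c "
from h import *
go(.5739,.1686,.1654,3.095)"
```

```text
tcp_pos: [0.5742, 0.1687, 0.1665]
wrist_force: [0.7, 0.7, -1.2]
tcp_pos: [0.5744, 0.1687, 0.1661]
wrist_force: [-0.1, 0.3, -0.7]
tcp_pos: [0.5747, 0.1687, 0.1659]
wrist_force: [-0.3, 0.6, 2.9]
shift [-0.0003  0.0007  0.0005] rot [-1.00e-03  1.00e-03  2.18e+00]
at [0.5747 0.1687 0.1659] yaw -1.008 tilt [0.001 0.   ] F [-0.27  0.58  2.91] T [ 0.076  0.23  -0.014] gap 0.0078 q [ 0.15  0.37  0.05  1.25 -0.   -1.98] t 19.57
```

In the tool's units: 0.39 rad / 2 = 0.195.

```bash

echo '{"ticks": [[-0.0002, 0.0004, 0.0004, 0, 0, 0.065], [-0.0002, 0.0004, 0.0008, 0, 0, 0.13], [-0.0002, 0.0004, 0.0012, 0, 0, 0.195], [-0.0002, 0.0004, 0.0016, 0, 0, 0.26], [-0.0002, 0.0004, 0.002, 0, 0, 0.325], [-0.0002, 0.0004, 0.002, 0, 0, 0.325]]}' > m.json && python3 -m creep m.json
python3 -c "
from h import *
go(.5739,.1686,.1552,3.095)"
```

```text
clock: 20.32
tcp_pos: [0.5742, 0.1688, 0.1637]
orientation: [0.0, -0.676, 0.737, -0.0]
wrist_force: [-1.3, 1.4, 2.8]
finger_gap: 0.0078
grip_force: 60.8
shift [0.0002 0.0003 0.0085] rot [-0.000e+00  1.000e-03  1.531e+00]
at [0.5742 0.1688 0.1637] yaw -1.657 tilt [0.001 0.   ] F [-1.26  1.4   2.76] T [ 0.243  0.165 -0.098] gap 0.0078 q [ 0.15  0.37  0.04  1.24  0.   -1.33] t 20.32
```

In the tool's units: 0.15 rad / 2 = 0.075.

```bash

echo '{"ticks": [[0.0001, 0.0002, 0.0005, 0, 0, 0.075], [0.0001, 0.0002, 0.001, 0, 0, 0.15], [0.0001, 0.0002, 0.0014, 0, 0, 0.225], [0.0001, 0.0002, 0.0019, 0, 0, 0.3], [0.0001, 0.0002, 0.0023, 0, 0, 0.375], [0.0001, 0.0002, 0.0028, 0, 0, 0.45], [0.0001, 0.0002, 0.0032, 0, 0, 0.525], [0.0001, 0.0002, 0.0032, 0, 0, 0.525]]}' > m.json && python3 -m creep m.json
python3 -c "
from h import *
go(.5739,.1686,.1552,3.095)"
```

```text
clock: 21.32
tcp_pos: [0.5741, 0.1685, 0.1605]
orientation: [0.0, -0.217, 0.976, -0.0]
wrist_force: [0.1, 0.7, 2.7]
finger_gap: 0.0078
grip_force: 60.8
shift [0.0002 0.0001 0.0053] rot [-0.     0.001  0.483]
at [0.5741 0.1685 0.1605] yaw -2.705 tilt [0.001 0.   ] F [0.12 0.66 2.74] T [ 0.173  0.076 -0.071] gap 0.0078 q [ 0.15  0.37  0.04  1.24 -0.   -0.29] t 21.32
```

In the tool's units: 1.05 rad / 2 = 0.525.

```bash

echo '{"ticks": [[0, 0, 0.0005, 0, 0, 0.075], [0, 0, 0.001, 0, 0, 0.15], [0, 0, 0.0014, 0, 0, 0.225], [0, 0, 0.0019, 0, 0, 0.3], [0, 0, 0.0023, 0, 0, 0.375], [0, 0, 0.0028, 0, 0, 0.45], [0, 0, 0.0032, 0, 0, 0.525], [0, 0, 0.0037, 0, 0, 0.6]]}' > m.json && python3 -m creep m.json
python3 -c "
from h import *
go(.5739,.1686,.1552,3.095)"
```

```text
clock: 22.32
tcp_pos: [0.5739, 0.1684, 0.1568]
orientation: [0.0, 0.374, 0.927, -0.0]
wrist_force: [-0.3, -0.2, 3.4]
finger_gap: 0.0079
grip_force: 60.9
shift [0.0001 0.0002 0.0016] rot [-0.     0.001 -0.72 ]
at [0.5739 0.1684 0.1568] yaw 2.375 tilt [ 0.001 -0.   ] F [-0.31 -0.18  3.37] T [0.052 0.183 0.031] gap 0.0079 q [ 0.15  0.37  0.03  1.23 -0.    0.92] t 22.32
```

In the tool's units: 0.35 rad / 2 = 0.175.

```bash

echo '{"ticks": [[0, 0, 0.0004, 0, 0, 0.06], [0, 0, 0.0008, 0, 0, 0.125], [0, 0, 0.001, 0, 0, 0.175], [0, 0, 0.001, 0, 0, 0.175]]}' > m.json && python3 -m creep m.json
python3 -c "
from h import *
go(.5739,.1686,.1552,3.095)"
for i in 1 2; do echo '{"ticks": [[0, 0, 0.0002, 0, 0, 0.03], [0, 0, 0.0002, 0, 0, 0.03]]}' > m.json && python3 -m creep m.json >/dev/null
python3 -c "
from h import *
go(.5739,.1686,.1552,3.095)"; done
```

```text
clock: 22.82
tcp_pos: [0.5738, 0.1684, 0.1557]
orientation: [0.0, 0.528, 0.849, -0.0]
wrist_force: [-2.1, -0.4, 2.4]
finger_gap: 0.0076
grip_force: 60.9
shift [0.0001 0.0001 0.0005] rot [ 0.     0.    -1.066]
at [0.5738 0.1684 0.1557] yaw 2.029 tilt [ 0. -0.] F [-2.06 -0.36  2.4 ] T [ 0.067  0.144 -0.003] gap 0.0076 q [ 0.15  0.37  0.03  1.23 -0.    1.26] t 22.82
shift [0.0001 0.0001 0.0003] rot [ 0.000e+00  1.000e-03 -1.126e+00]
at [0.5739 0.1684 0.1555] yaw 1.969 tilt [ 0. -0.] F [-0.23 -0.1   3.54] T [-0.017  0.238 -0.07 ] gap 0.0077 q [ 0.15  0.37  0.03  1.22 -0.    1.32] t 23.07
shift [0.0001 0.0001 0.0001] rot [ 0.     0.    -1.187]
at [0.5739 0.1685 0.1553] yaw 1.908 tilt [ 0. -0.] F [-0.65 -0.54  3.8 ] T [-0.056  0.18  -0.032] gap 0.0078 q [ 0.15  0.37  0.03  1.22 -0.    1.39] t 23.32
```

In the tool's units: 0.04 rad / 2 = 0.02.

```bash

for i in 1 2 3; do echo '{"ticks": [[0, 0, 0.0001, 0, 0, 0.02], [0, 0, 0.0001, 0, 0, 0.02]]}' > m.json && python3 -m creep m.json >/dev/null
python3 -c "
from h import *
go(.5739,.1686,.1552,3.095)"|tail -1; done
```

```text
at [0.5739 0.1685 0.1552] yaw 1.868 tilt [ 0. -0.] F [-0.84 -0.59  3.64] T [-0.061  0.209 -0.042] gap 0.0075 q [ 0.15  0.37  0.03  1.22 -0.    1.43] t 23.57
at [0.5739 0.1685 0.1552] yaw 1.827 tilt [ 0.001 -0.   ] F [-1.17 -0.67  5.68] T [ 0.008  0.227 -0.047] gap 0.0079 q [ 0.15  0.37  0.03  1.22 -0.    1.47] t 23.82
at [0.574  0.1685 0.1552] yaw 1.787 tilt [ 0.001 -0.   ] F [-1.05  0.05  5.4 ] T [-0.015  0.183  0.019] gap 0.0082 q [ 0.15  0.37  0.03  1.22 -0.    1.51] t 24.07
```

In the tool's units: 0.05 rad / 2 = 0.025.

```bash

for i in 1 2 3 4; do echo '{"ticks": [[0, 0, 0, 0, 0, 0.025], [0, 0, 0, 0, 0, 0.025]]}' > m.json && python3 -m creep m.json >/dev/null
python3 -c "
from h import *
go(.5739,.1686,.1552,3.095)"|tail -1; done
```

```text
at [0.5741 0.1685 0.1552] yaw 1.737 tilt [ 0.001 -0.   ] F [-0.22 -0.09  4.14] T [-0.032  0.162 -0.095] gap 0.0077 q [ 0.15  0.37  0.03  1.22 -0.    1.56] t 24.32
at [0.5742 0.1686 0.1552] yaw 1.687 tilt [0.001 0.   ] F [-0.19 -0.31  5.43] T [-0.02   0.08  -0.046] gap 0.0079 q [ 0.15  0.37  0.03  1.22 -0.    1.61] t 24.57
at [0.5742 0.1686 0.1552] yaw 1.637 tilt [0.001 0.   ] F [-0.31 -0.02  5.67] T [ 0.024  0.056 -0.069] gap 0.0075 q [ 0.15  0.37  0.03  1.22 -0.    1.66] t 24.82
at [0.5741 0.1685 0.1552] yaw 1.587 tilt [ 0.001 -0.   ] F [-0.79 -0.28  5.37] T [-0.039  0.074  0.031] gap 0.0075 q [ 0.15  0.37  0.03  1.22 -0.    1.71] t 25.07
```

In the tool's units: 0.03 rad / 2 = 0.015.

```bash
cat > q.py <<'E'
from h import *
s,p,R=tool(); X=R.apply([1,0,0]); print(p.round(4),"yaw",np.arctan2(X[1],X[0]).round(3),"F",s["wrist_force"].round(1),"Tz",s["ft_torque"][2].round(3),"tau6",s["tau"][5].round(3),"t",round(float(s["clock"]),2))
E
for i in 1 2 3 4; do echo '{"ticks": [[0, 0, 0, 0, 0, 0.015], [0, 0, 0, 0, 0, 0.015]]}' > m.json && python3 -m creep m.json >/dev/null;python3 q.py; done
```

```text
[0.5741 0.1684 0.1552] yaw 1.558 F [-1.1 -0.8  5.5] Tz 0.056 tau6 0.13 t 25.32
[0.574  0.1683 0.1552] yaw 1.528 F [-1.  -0.6  6.4] Tz 0.084 tau6 0.17 t 25.57
[0.5738 0.1683 0.1552] yaw 1.498 F [-1.7  0.1  5.9] Tz 0.157 tau6 0.214 t 25.82
[0.5737 0.1683 0.1552] yaw 1.468 F [-1.4  0.   7. ] Tz 0.213 tau6 0.255 t 26.07
```

In the tool's units: 0.03 rad / 2 = 0.015.

```bash

for i in 1 2 ; do echo '{"ticks": [[0, 0, 0, 0, 0, 0.015], [0, 0, 0, 0, 0, 0.015]]}' > m.json && python3 -m creep m.json >/dev/null;python3 q.py; done
```

```text
[0.5736 0.1684 0.1552] yaw 1.438 F [-2.2 -1.   6.6] Tz 0.287 tau6 0.335 t 26.32
[0.5736 0.1685 0.1552] yaw 1.408 F [-2.  -1.4  6.2] Tz 0.39 tau6 0.44 t 26.57
```

```bash

echo '{"ticks": [[0, 0, 0, 0, 0, 0], [0, 0, 0, 0, 0, 0]]}' > m.json && python3 -m creep m.json && python3 q.py
echo '{"ticks": [[0, 0, 0, 0, 0, 0], [0, 0, 0, 0, 0, 0], [0, 0, 0, 0, 0, 0], [0, 0, 0, 0, 0, 0]]}' > m.json && python3 -m creep m.json 0.05 |egrep "wrist|gap"
echo '{"ticks": [[0, 0, -0.02, 0, 0, 0], [0, 0, -0.06, 0, 0, 0], [0, 0, -0.1, 0, 0, 0], [0, 0, -0.13, 0, 0, 0], [0, 0, -0.13, 0, 0, 0]]}' > m.json && python3 -m creep m.json
python3 - <<'E'
from h import *
c=viewer.read_camera("wrist"); s=viewer.read_camera("scene")
im=np.hstack([c["image"][0:480,120:520][::1],cv2.resize(s["image"][210:330,295:395],(400,480))]); cv2.imwrite("pics/end.png",im[:,:,::-1])
E
```

```text
clock: 26.82
tcp_pos: [0.5736, 0.1685, 0.1552]
orientation: [0.0, 0.762, 0.647, -0.0]
wrist_force: [-1.8, -1.0, 6.3]
finger_gap: 0.0075
grip_force: 61.4
[0.5736 0.1685 0.1552] yaw 1.409 F [-1.8 -1.   6.3] Tz 0.368 tau6 0.367 t 26.82
wrist_force: [-0.3, -1.2, 0.3]
finger_gap: 0.0502
clock: 27.95
tcp_pos: [0.5751, 0.1688, 0.2876]
orientation: [0.001, 0.763, 0.646, 0.002]
wrist_force: [-0.3, 0.2, 0.0]
finger_gap: 0.0501
grip_force: 0.0
```

View pics/end.png

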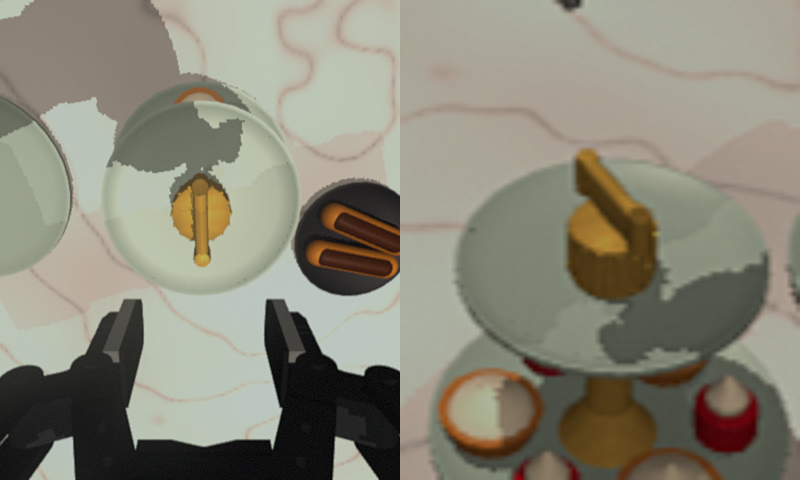

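The nut sits level on the dish (hub at (612,255) in the scene crop), the dish is flat, and the gripper is clear, so I'm handing in.

```bash
python3 -c "
from workcell import env
print(env.hand_in())"
```

```text
the job is handed in; nothing more can be done
None
```

The wing nut is run down snug on the upper dish (about 0.37 N m measured at the wrist) after being turned backward to the thread-start drop, then released, and the job is handed in; the hand-in returned no verdict.

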